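# Clamp the brass blank in the jeweller's fixture

### The job

Clamp the brass blank for sawing: push the aluminium clamp strap sideways over the blank until it is fully home against its stop, and only then push the red cam lever all the way down. A finger is enough for both: nothing is to be picked up or carried, and the blank and everything else on the bench stay where they are.

Things in the scene. Friction and masses are not known exactly. Their poses are not given: they have to be found in the camera images.
- fixture: Clamp fixture fixed to the bench: pale wooden base 160 (x) x 190 (y) x 30 mm high with a grey bed. Origin at the centre of its underside, on the bench; z up. In its frame: the strap's vertical pivot at x=+40, y=-65 mm; a dark steel catch (two cheeks, 36 mm wide in x, y=+79 to +95, up to z=92 mm) carries the cam lever; a brass stop pin (14 mm across, top at z=64 mm) stands at x=+59.5, y=+50 mm, against which the strap comes home. The strap comes from the -x side.
- strap (a joint): Angle of the clamp strap about its vertical pivot, rad. 0 = fully home: strap along the fixture's +y, against the stop pin, its end under the cam. Positive = swung away anticlockwise seen from above, towards the fixture's -x; at angle a the strap points along (-sin a, cos a) in the fixture's x, y. Range 0 to 1.7, starts at 1.0 to 1.5. Stays where it is left; about 1 N at its end moves it.
- strap_pivot (a point): Point on the strap's pivot axis, half-way up the strap's thickness, 54 mm above the bench. A dark pivot cap rises to 72 mm.
- strap_end (a point): Point in the aluminium strap 118 mm from the pivot axis, half-way up its thickness (54 mm above the bench), under a yellow mark on its top. Strap: straight bar 24 mm wide, 16 mm thick (46 to 62 mm above the bench, so 16 mm clear of the bed), its free end 142 mm from the pivot axis. A rubber foot (18 mm across) hangs under it 60 mm from the pivot axis; its underside is 35.2 mm above the bench.
- lever (a joint): Angle of the cam lever, rad: 0 = upright, 1.57 = all the way down, lying level and pointing along the fixture's +y (away from the strap). Starts at 0.55 to 0.95, so it already leans outwards and a push straight down on it moves it. Stays where it is left; resists with about 0.25 N m (3 to 6 N at the finger). Lowering it raises a round pad in the bed that lifts the blank 1.2 mm and squeezes it against the strap's foot.
- lever_hinge (a point): Middle of the lever's level hinge axis (along the fixture's x), 76 mm above the bench, at x=+40, y=+84 mm in the fixture's frame.
- lever_tip (a point): Middle of the outer end of the lever, 100 mm from its hinge. Steel shank, then a red grip 18 mm wide, 12 mm thick, over the outer 56 mm. Lying level, its top is 82 mm above the bench.
- blank_mid (a point): Centre of the loose brass blank, 50 x 60 x 4 mm, lying flat on the bed where the foot comes down (top at 34 mm above the bench). To be left where it lies.
- blank: The same brass blank; origin at the centre of its underside.
- jar_mid (a point): Centre of a small loose glass jar with a brass lid, 30 mm across, 42 mm high, standing on the fixture's bed in the corner at -x, +y, outside the strap's sweep. Leave alone.
- mandrel_mid (a point): Half-way up a loose steel ring mandrel, 115 mm high on a 56 mm round foot, standing on the bench behind the fixture (+x side). Leave alone.
- flask_mid (a point): Centre of a loose white bottle, 50 mm across, 130 mm high, left part of the bench. Leave alone.
- hammer_grip (a point): Grip of a hammer lying on the right part of the bench. Leave alone.
- driver_grip (a point): Grip of a screwdriver lying on the left part of the bench. Leave alone.
- pliers_mid (a point): Middle of red-handled pliers, 135 mm long, lying at the near right. Leave alone.
- stonetray: White divided tray, 90 x 130 x 25 mm, beyond the lever on the left; origin at the centre of its underside. Leave alone.
- pad: Round rubber pad (24 mm across) sunk in the bed under the blank, worked by the lever; origin in the middle of its top. At the end it presses the blank up.
Things that resemble listed ones, but are neither listed nor needed, are in the scene too. There is more than one size of the blank; the job needs the smallest. What is shaped like the fixture but green is not meant.

How it is judged:
On the way, in this order (a step that is already met when the one before it is completed fails the run):
1. the strap is fully home while the lever is still up (value of joint strap below 0.06 rad and value of joint lever below 1.25 rad), for 0.2 s.
2. the lever is all the way down with the strap home (value of joint lever above 1.47 rad and value of joint strap below 0.06 rad), for 0.2 s.
At the end, for the whole second after the job is handed in: The strap is within 0.06 rad of home, the lever is within 0.1 rad of level (above 1.47 rad), the pad in the bed presses the blank up against the strap, and the blank lies within 8 mm of where it started, at rest (all of step 2 and contact force between pad and blank above 0.5 N and distance of blank_mid from where it was at the start of the episode below 0.008 m and linear speed of blank below 0.01 m/s); the robot touches nothing.
It fails at once if the lever is pushed down before the strap is home (value of joint lever above 1.25 rad and value of joint strap above 0.12 rad).
It fails at once if the blank is lifted, carried or shoved away (distance of blank_mid from where it was at the start of the episode above 0.012 m).
It fails at once if something else on the bench is moved by more than 15 mm, lifted or tipped (distance of any of jar_mid, mandrel_mid, flask_mid, hammer_grip, driver_grip, pliers_mid, stonetray from where it was at the start of the episode above 0.015 m).
It also fails if it takes over 45 s, if anything falls off the work surface, if the arm or the gripper's body presses on something with over 40 N, if the wrist force passes 120 N, or if a joint passes its speed limit or range.

### The arm

A 6-joint arm with a two-finger parallel gripper is mounted at the origin on the work surface. World frame = base frame: x ahead of the robot, y to its left, z up, the work surface at z = 0. Lengths are in m, angles in rad, forces in N, time in s.
With the tool pointing down it reaches from about 0.375 to 0.975 m from the base axis. Payload 3.8 kg.
Tool frame: the origin (TCP) lies at the very end of the fingers, on their centre line; the grasp point (between the pads) lies 19 mm behind it; z points along the fingers, y is the line along which they close (so a half turn about z gives the same grasp; the last joint's range is limited). The gripper opens to 85 mm and grips with 20 to 120 N. Pads are 22 mm wide; open, the fingers measure 114 mm over their backs; the gripper's body (76 mm by 85 mm) begins 54 mm behind the grasp point. The pads swing forward as they close: fully open they stand 13 mm farther back than shut.
Start: joints at [1.087, 0.264, 1.604, -0, 1.274, -0.037], TCP at [0.292, 0.609, 0.231] pointing down, gripper open.
Joint ranges: [-2.63, 2.63], [-0.94, 2.18], [0.31, 2.57], [-1.31, 4.45], [0, 2.66], [-2.55, 2.55]. Speed limits (rad/s): [2.57, 2.57, 3.14, 3.14, 3.14, 3.14].

### API

Orientations are given as a rotation vector (axis times angle).
In Python, from workcell import monitor, viewer, job gives the robot as it stands. The module is installed in compiled form; this text tells all that it offers.
- The arm moves only by the tool step_arm, never from a script. Its argument "series" is one flat list of numbers, 4 for each row, row after row: the shift along the tool's x, y, z in m, then the turn about the tool's z in rad. A call has 1 to 8 rows; each row is the pose to reach, as a shift and turn from the pose commanded when the call began, along the tool's axes at that moment; what a row does not reach only later rows make up. A row lasts 1/8 s, in which the tool goes at most 62.5 mm and 10.7 degrees, less where a joint would pass 70% of its speed; a pose out of reach is approached as far as the arm can. A call with a gripper value outside its range is refused whole. "gripper" is the opening, from 0 (shut) to 1 (fully open), set as the call begins (left out, the last holds). The fingers move at their own pace and stop on an object; "newtons" is the grip in N (left out, the last holds). Time passes only in rows, so rows that repeat a pose let the fingers close. It gives the time, the measured TCP pose, the force, the opening and the grip force at its end, in the units of the state.
- monitor.read_state(): the state, without advancing time (a new reading comes with each control period).
- viewer.read_camera(name): name is "scene" or "side" or "wrist"; returns a dict with "image" (420x560x3 uint8, red, green, blue), "intrinsics" (3x3 intrinsics, pixels), "T" (4x4, takes a point from camera to world coordinates); the wrist camera has in their place "hand_eye" (4x4, takes a point from camera to tool coordinates, whose origin is the TCP and whose axes are the flange's). Camera axes: x right, y up, looking along -z (the intrinsics and any distortion apply to the point x, -y, -z); pixel columns grow to the right and rows downward; lengths in m; the calibration is good to about 2 mm. A picture is of the moment at which its call begins: read the wrist's pose just before it. There is no depth.
- job.finish_job(): hands the job in; it is judged then, once.
Trained networks look in a picture, given as the dict that the camera call returned (one of the last four; its "shot" number tells which), for a name from the list of things; names that differ only in an ending like _2 or _b are one class to them, and where a whole thing is asked for, a point or a joint stands for the part that bears it (a point fixed in the world has none). Each returns a list of dicts, best first, with "score" (0 to 1); they miss things now and then, are a little off and sometimes report something else, mostly with a low value. They report only what shows in the picture. A call takes as long as a camera call. They do not tell look-alikes from the thing itself.
- viewer.boxes_of(picture, label): "extent" ([centre column, centre row, width, height] in pixels, round what is visible of it).
- viewer.spot_point(picture, label): "point" ([column, row] in pixels: a listed point, or the origin of a listed thing).
The state is a dict: "time": time; "q": joint angles; "joint_vel": joint speeds; "joint_torque": joint torques, N m; "tool_pos": TCP position; "tcp_rot": TCP orientation; "wrist_force": force on the tool from outside, world axes, zero at the start; "torque": the same for the moment, N m; "width": opening from 0.0 (shut) to 1.0 (fully open); "grip_force": force on a finger pad.
Only numpy, scipy, OpenCV 4.12 (cv2) and the standard library are available. Lean on these libraries where they do the work, as an engineer would, in place of code of your own. Each camera call takes 0.05 s, during which the arm holds its last target. There are 200 camera calls.

## Working session

There is one attempt and no reset: what is moved stays moved. The work goes in short steps, Python scripts to look and compute and a tool call to move; the robot and the scene stay as the last step left them, time stands still between calls to the robot, and variables do not carry over. Pictures are saved under pics/ and viewed, at most 10 in all, crops included, and the job is handed in when it is done.

Besides the shell and the picture viewer there is one more tool, called after "Call:" as name(argument=value, ...) on one line, values as JSON. step_arm: Moves the arm, as the interface text tells. Its arguments: {"type":"object","properties":{"series":{"type":"array"},"gripper":{"type":"number"},"newtons":{"type":"number"}},"required":["series"]}

```bash
mkdir -p pics; cat > h.py <<'E'
import numpy as np, cv2
from workcell import monitor, viewer, job
def ray(p,uv,st=None):
    K=np.array(p["intrinsics"]); T=np.array(p["T"]) if "T" in p else tw(st)@np.array(p["hand_eye"])
    d=np.linalg.inv(K)@[uv[0],uv[1],1]; d=np.array([d[0],-d[1],-d[2]])
    return T[:3,3],T[:3,:3]@d
def tw(st):
    T=np.eye(4);T[:3,:3]=cv2.Rodrigues(np.array(st["tcp_rot"],float))[0];T[:3,3]=st["tool_pos"];return T
def atz(p,uv,z,st=None):
    o,d=ray(p,uv,st); return o+d*(z-o[2])/d[2]
def proj(p,X,st=None):
    T=np.array(p["T"]) if "T" in p else tw(st)@np.array(p["hand_eye"])
    c=np.linalg.inv(T)@np.append(X,1); v=np.array(p["intrinsics"])@[c[0],-c[1],-c[2]]; return v[:2]/v[2]
def tri(rs):
    A=0;b=0
    for o,d in rs:
        d=d/np.linalg.norm(d);M=np.eye(3)-np.outer(d,d);A=A+M;b=b+M@o
    return np.linalg.solve(A,b)
E
cat > a.py <<'E'
from h import *
np.set_printoptions(precision=3,suppress=True)
st=monitor.read_state();print(st)
Z=dict(fixture=0,strap_pivot=.054,strap_end=.054,lever_hinge=.076,lever_tip=.15,blank_mid=.032,jar_mid=.051,mandrel_mid=.057,flask_mid=.065)
for c in("scene","side"):
    p=viewer.read_camera(c);cv2.imwrite(f"pics/{c}1.png",p["image"][...,::-1])
    print(c,p.keys(),np.array(p["T"])[:3,3])
    for k,z in Z.items():
        for r in viewer.spot_point(p,k)[:3]: print(k,np.round(r["score"],2),np.round(r["point"]),atz(p,r["point"],z))
E
python3 a.py
```

```text
{'time': 0.0, 'q': array([ 1.087,  0.265,  1.605, -0.   ,  1.274, -0.037]), 'joint_vel': array([ 0.   , -0.001, -0.   ,  0.001, -0.001, -0.001]), 'joint_torque': array([ -0.002, -51.51 , -36.732,  -0.   ,   0.013,  -0.   ]), 'tool_pos': array([0.291, 0.608, 0.23 ]), 'tcp_rot': array([-0.696, -3.063,  0.003]), 'wrist_force': array([-0.127,  0.327, -0.501]), 'torque': array([ 0.054,  0.029, -0.023]), 'grip_force': 0.0, 'width': 1.0017459043167884}
scene dict_keys(['image', 'intrinsics', 'T', 'shot']) [ 1.182 -0.003  1.071]
fixture 0.95 [275. 242.] [ 0.585 -0.068  0.   ]
fixture 0.89 [336. 177.] [0.329 0.129 0.   ]
strap_pivot 0.92 [312. 173.] [0.353 0.045 0.054]
strap_pivot 0.67 [250. 241.] [ 0.614 -0.139  0.054]
strap_end 0.91 [347. 180.] [0.382 0.158 0.054]
strap_end 0.82 [268. 212.] [ 0.513 -0.092  0.054]
lever_hinge 0.67 [296. 244.] [ 0.631 -0.004  0.076]
lever_hinge 0.41 [359. 175.] [0.378 0.192 0.076]
lever_tip 0.8 [327. 233.] [0.637 0.079 0.15 ]
lever_tip 0.51 [366. 156.] [0.365 0.203 0.15 ]
blank_mid 0.78 [330. 232.] [0.563 0.098 0.032]
blank_mid 0.77 [321. 287.] [0.741 0.068 0
[... 497 characters left out ...]
] [ 0.617 -0.141  0.054]
strap_pivot 0.67 [222. 212.] [0.362 0.052 0.054]
strap_pivot 0.62 [244. 143.] [0.446 0.372 0.054]
strap_end 0.62 [282. 244.] [ 0.518 -0.09   0.054]
lever_hinge 0.44 [232. 170.] [0.401 0.21  0.076]
lever_tip 0.79 [318. 170.] [0.646 0.081 0.15 ]
lever_tip 0.67 [224. 147.] [0.387 0.227 0.15 ]
blank_mid 0.82 [285. 204.] [0.549 0.08  0.032]
blank_mid 0.64 [319. 240.] [ 0.622 -0.073  0.032]
blank_mid 0.6 [346. 207.] [0.726 0.041 0.032]
jar_mid 0.44 [280. 220.] [0.525 0.001 0.051]
mandrel_mid 0.82 [361. 246.] [ 0.723 -0.131  0.057]
mandrel_mid 0.56 [321. 241.] [ 0.622 -0.097  0.057]
flask_mid 0.72 [246. 141.] [0.454 0.366 0.065]
flask_mid 0.6 [282. 140.] [0.578 0.355 0.065]
```

```bash
python3 -c "
import cv2
a=cv2.imread('pics/scene1.png')[130:320,190:450];b=cv2.imread('pics/side1.png')[110:310,150:410]
cv2.imwrite('pics/c1.png',cv2.resize(a,None,fx=3,fy=3,interpolation=2));cv2.imwrite('pics/c2.png',cv2.resize(b,None,fx=3,fy=3,interpolation=2))"
```

```text
(no output)
```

View pics/c1.png

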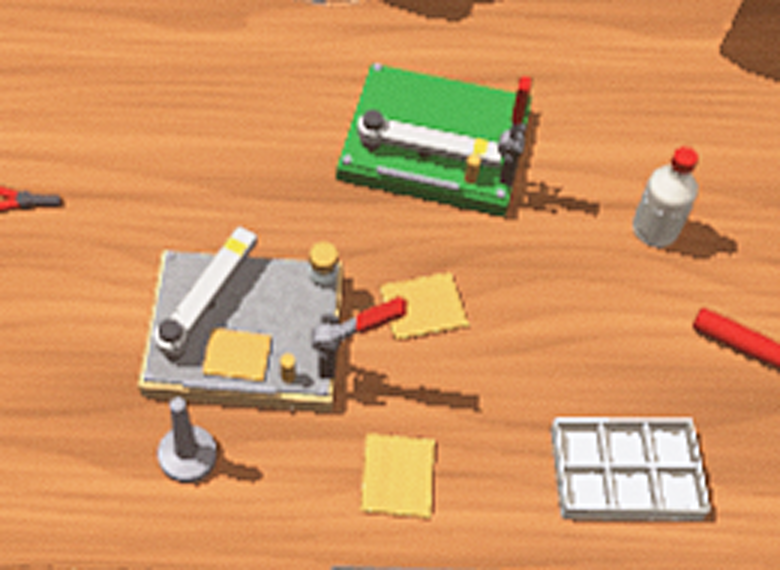

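View pics/c2.png

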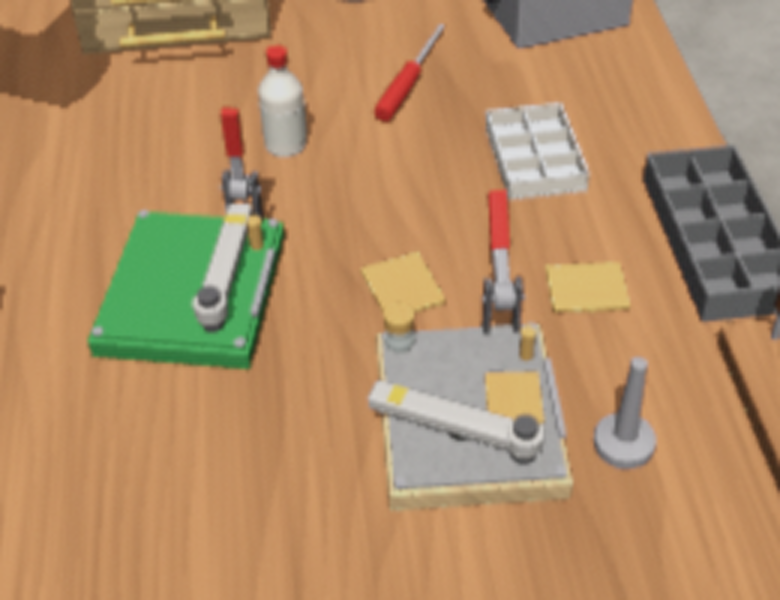

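Scene (full-frame pixels): the pale-wood fixture is at (275,242), with the strap swung out (pivot at 247,241, end at 268,212) and the red lever at (325,232). It is not the green look-alike at (336,177). Candidate blanks are (269,247) on the bed, with larger loose ones at (330,232) and (321,287). I choose the one on the bed. The jar is at the bed corner (297,216). Next I shut the gripper and go above the fixture.

Call:
step_arm(series=[-0.033,-0.032,-0.01,0,-0.067,-0.064,-0.025,0,-0.1,-0.096,-0.04,0,-0.134,-0.128,-0.055,0,-0.168,-0.16,-0.07,0,-0.2,-0.192,-0.085,0,-0.234,-0.224,-0.1,0,-0.267,-0.255,-0.1,0], gripper=0)

```text
time: 2.0
tool_pos: [0.4233, 0.2624, 0.3334]
tcp_rot: [0.695, 3.061, 0.004]
wrist_force: [1.3, 0.1, 0.3]
width: -0.002
grip_force: 0.0
```

Call:
step_arm(series=[-0.033,-0.032,0,-0.05,-0.067,-0.064,0,-0.1,-0.1,-0.096,0,-0.15,-0.134,-0.128,0,-0.2,-0.168,-0.16,0,-0.25,-0.2,-0.192,0,-0.3,-0.234,-0.224,0,-0.33,-0.267,-0.255,0,-0.33])

```text
time: 3.0
tool_pos: [0.5533, -0.0835, 0.3315]
tcp_rot: [0.183, 3.136, 0.0]
wrist_force: [0.2, -0.6, -0.5]
width: 0.003
grip_force: 0.0
```

```bash
cat > w.py <<'E'
from h import *
import sys
np.set_printoptions(precision=3,suppress=True)
n=sys.argv[1];st=monitor.read_state();print(st["time"],st["tool_pos"],st["q"],"\n",tw(st)[:3,:3])
p=viewer.read_camera("wrist");cv2.imwrite(f"pics/w{n}.png",p["image"][...,::-1]);print(np.array(p["hand_eye"]))
for k,z in dict(fixture=0,strap_pivot=.054,strap_end=.054,lever_hinge=.076,lever_tip=.15,blank_mid=.032,jar_mid=.051).items():
    for r in viewer.spot_point(p,k)[:2]: print(k,np.round(r["score"],2),np.round(r["point"]),atz(p,r["point"],z,st))
E
python3 w.py 1
```

```text
3.0 [ 0.553 -0.083  0.332] [-0.194 -0.002  1.72   0.     1.423 -1.648] 
 [[-0.993  0.117  0.001]
 [ 0.117  0.993  0.   ]
 [-0.001  0.    -1.   ]]
[[ 0.001  0.961  0.276  0.069]
 [ 1.    -0.001 -0.    -0.001]
 [ 0.     0.276 -0.961 -0.143]
 [ 0.     0.     0.     1.   ]]
fixture 0.88 [278. 185.] [ 0.587 -0.083  0.   ]
strap_pivot 0.84 [225. 225.] [ 0.617 -0.149  0.054]
strap_end 0.64 [266. 135.] [ 0.518 -0.089  0.054]
lever_hinge 0.51 [39. 76.] [ 0.432 -0.307  0.076]
lever_tip 0.83 [450. 246.] [0.63  0.071 0.15 ]
lever_tip 0.74 [280. 223.] [ 0.59  -0.082  0.15 ]
blank_mid 0.96 [280. 219.] [ 0.623 -0.085  0.032]
blank_mid 0.96 [422. 138.] [0.544 0.09  0.032]
jar_mid 0.71 [345. 139.] [ 0.533 -0.002  0.051]
```

View pics/w1.png

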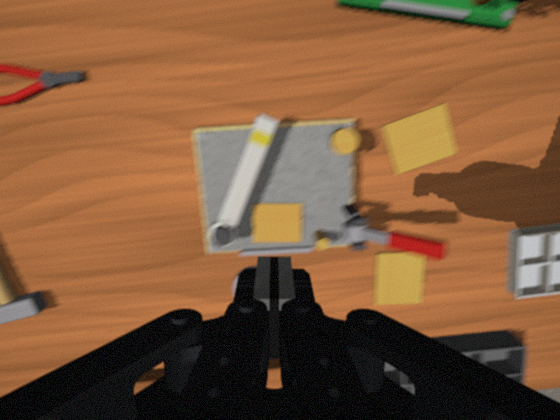

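The wrist view shows the pale fixture with the pivot cap at (222,233) and the strap end mark at (262,137). The blank on the bed is at (278,222), the pin top at (322,243) and the hinge near (352,230). The lever tip is at (442,247), and the base's top corners are at (193,129) and (357,120). Now I fit the fixture's pose.

```bash
cat > f.py <<'E'
from h import *
from scipy.optimize import least_squares
np.set_printoptions(precision=4,suppress=True)
st=monitor.read_state();p=viewer.read_camera("wrist")
F=[((-80,-95,30),(193,129)),((-80,95,30),(357,120)),((80,-95,30),(206,254)),((40,-65,72),(221,234)),((59.5,50,64),(322,242))]
P=lambda v,X:np.array([v[0]+np.cos(v[2])*X[0]-np.sin(v[2])*X[1],v[1]+np.sin(v[2])*X[0]+np.cos(v[2])*X[1],X[2]])
f=lambda v:np.concatenate([proj(p,P(v,np.array(X)/1e3),st)-uv for X,uv in F])
r=least_squares(f,[.587,-.08,-.1],loss="soft_l1");v=r.x;print("fixture",v,"\n",f(v).reshape(-1,2))
piv=P(v,(.04,-.065,.054));e=atz(p,(262,137),.062,st);d=e-piv
print("pivot",piv,"hinge",P(v,(.04,.084,.076)),"jar",atz(p,(345,140),.072,st),"strap end",e,np.hypot(*d[:2]),"a",np.arctan2(-d[0],d[1])-v[2]) 
# lever: tip pixel -> angle
for a in(.55,.65,.75,.85,.95):print(a,proj(p,P(v,(.04,.084+.1*np.sin(a),.076+.1*np.cos(a))),st))
E
python3 f.py
```

```text
fixture [ 0.586  -0.0811 -0.0737] 
 [[-0.4072 -3.0468]
 [ 0.0492 -0.9432]
 [-0.7901  0.2236]
 [ 0.8276  0.9777]
 [ 0.2516  2.5714]]
pivot [ 0.6211 -0.1489  0.054 ] hinge [ 0.6321 -0.0003  0.076 ] jar [ 0.5306 -0.0031  0.072 ] strap end [ 0.5183 -0.0904  0.062 ] 0.11833892184688743 a 1.1277754539622704
0.55 [431.1803 260.0445]
0.65 [437.7326 257.2129]
0.75 [443.0621 254.1596]
0.85 [447.1463 250.9446]
0.95 [449.9924 247.6259]
```

Fixture at (0.586, -0.081) with yaw -0.074. The strap is at 1.13 rad, and the mark radius of 118.3 mm agrees with the text. The lever is at about 0.8 rad. I go down beside the strap on its -x/-y side.

Call:
step_arm(series=[0.011,-0.035,0.03,0,0.022,-0.07,0.08,0,0.022,-0.07,0.13,0,0.022,-0.07,0.18,0,0.022,-0.07,0.22,0,0.022,-0.07,0.25,0,0.022,-0.07,0.27,0,0.022,-0.07,0.27,0])

```text
time: 4.45
tool_pos: [0.5212, -0.1475, 0.0596]
tcp_rot: [-0.181, -3.132, -0.002]
wrist_force: [-0.7, 0.5, -0.1]
width: -0.0
grip_force: 0.0
```

```bash
cat > g.py <<'E'
from h import *
import sys
np.set_printoptions(precision=4,suppress=True)
print(monitor.read_state()["tool_pos"],monitor.read_state()["wrist_force"])
o=[]
for c,X in(("scene",(.60,-.06,.05)),("side",(.60,-.06,.05))):
    p=viewer.read_camera(c);u,w=map(int,proj(p,X));o.append(cv2.resize(p["image"][w-55:w+55,u-70:u+70,::-1],None,fx=2.8,fy=2.8,interpolation=2))
cv2.imwrite(f"pics/{sys.argv[1]}.png",np.hstack(o))
E
python3 g.py g1
```

```text
[ 0.5212 -0.1475  0.0596] [-0.6778  0.5373 -0.0807]
```

View pics/g1.png

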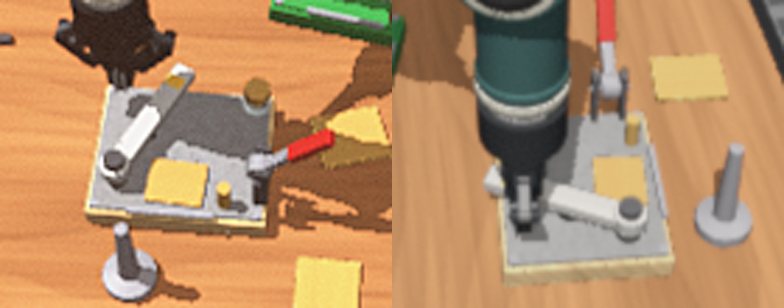

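The shut finger is just beside the strap on its outer side, at about (120,75) in the scene half and (522,210) in the side half. I lower to strap height and push along the arc.

Call:
step_arm(series=[0,0,0.014,0,-0.009,0.016,0.014,0,-0.011,0.025,0.014,0,-0.013,0.034,0.014,0,-0.016,0.043,0.014,0,-0.02,0.051,0.014,0,-0.025,0.06,0.014,0,-0.03,0.067,0.014,0])

```text
time: 5.55
tool_pos: [0.5607, -0.0853, 0.0472]
tcp_rot: [-0.183, -3.136, -0.0]
wrist_force: [-0.9, -1.4, -0.6]
width: -0.005
grip_force: 0.8
```

Call:
step_arm(series=[-0.007,0.007,0,0,-0.014,0.013,0,0,-0.023,0.018,0,0,-0.031,0.023,0,0,-0.034,0.025,0,0,-0.037,0.026,0,0,-0.039,0.027,0,0,-0.039,0.027,0,0])

```text
time: 6.55
tool_pos: [0.6026, -0.0634, 0.0473]
tcp_rot: [0.184, 3.136, 0.001]
wrist_force: [-0.8, -0.1, -0.4]
width: -0.001
grip_force: 0.2
```

```bash
python3 g.py g2
```

```text
[ 0.6026 -0.0634  0.0473] [-0.8188 -0.1026 -0.3983]
```

View pics/g2.png

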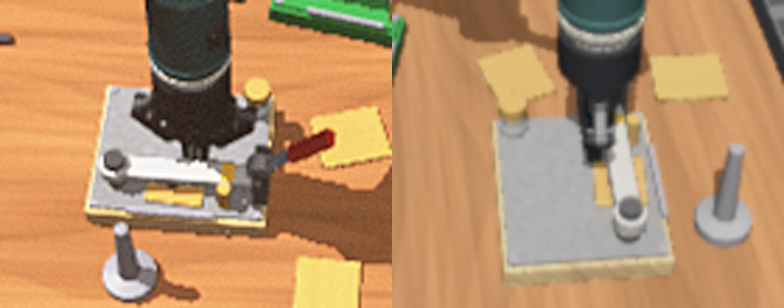

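Strap nearly home: in the scene half it runs from (113,165) to (235,175), just short of the pin at (224,190). I push on in small steps until the force rises.

Call:
step_arm(series=[-0.002,0,0,0,-0.004,0,0,0,-0.006,0,0,0,-0.006,0,0,0])

```text
time: 7.15
tool_pos: [0.6031, -0.0634, 0.047]
tcp_rot: [-0.182, -3.125, -0.002]
wrist_force: [-15.7, 2.1, 12.5]
width: 0.003
grip_force: 7.8
```

Call:
step_arm(series=[-0.002,0,0,0,-0.004,0,0,0,-0.004,0,0,0])

```text
time: 7.52
tool_pos: [0.6033, -0.0633, 0.0469]
tcp_rot: [-0.182, -3.117, -0.003]
wrist_force: [-25.0, 2.6, 22.0]
width: -0.004
grip_force: 13.1
```

The force rises against a hard stop at x = 0.603, which is the predicted home. I back off and rise to verify.

Call:
step_arm(series=[0.01,0,0,0,0.03,0,0,0,0.045,0,-0.02,0,0.05,0,-0.07,0,0.05,0,-0.13,0,0.05,0,-0.19,0,0.05,0,-0.25,0,0.05,0,-0.27,0])

```text
time: 8.52
tool_pos: [0.5653, -0.0592, 0.3235]
tcp_rot: [0.183, 3.126, -0.001]
wrist_force: [0.6, -0.6, -0.8]
width: -0.003
grip_force: 0.0
```

```bash
python3 w.py 2 | grep -v '^ \['
```

```text
8.525 [ 0.565 -0.059  0.323] [-0.148  0.011  1.722  0.     1.398 -1.602] 
[[ 0.001  0.961  0.276  0.069]
fixture 0.83 [262. 173.] [ 0.583 -0.077  0.   ]
strap_pivot 0.78 [203. 221.] [ 0.621 -0.148  0.054]
strap_end 0.56 [306. 217.] [ 0.63  -0.03   0.054]
lever_hinge 0.91 [338. 224.] [0.634 0.003 0.076]
lever_tip 0.91 [425. 239.] [0.631 0.069 0.15 ]
blank_mid 0.92 [384. 271.] [0.72  0.062 0.032]
blank_mid 0.81 [258. 212.] [ 0.623 -0.086  0.032]
jar_mid 0.6 [321. 127.] [ 0.531 -0.005  0.051]
```

View pics/w2.png

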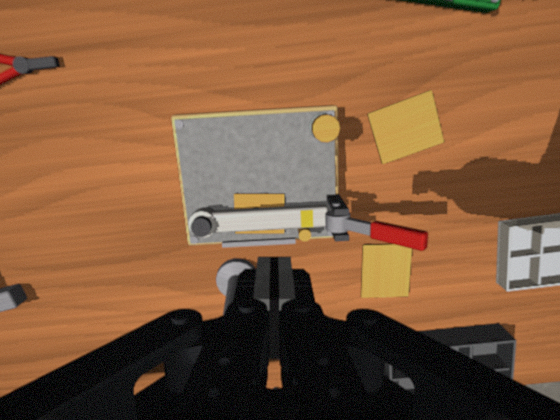

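The strap lies home against the pin at (305,236). Pivot→end direction gives a ≈ 0, and the blank is unmoved. Lever grip runs to (427,240). I go over the grip, 70 mm out from the hinge.

Call:
step_arm(series=[-0.02,0.05,0,0,-0.04,0.1,0,0,-0.057,0.138,0.02,0,-0.057,0.138,0.07,0,-0.057,0.138,0.11,0,-0.057,0.138,0.14,0,-0.057,0.138,0.155,0,-0.057,0.138,0.155,0])

```text
time: 9.93
tool_pos: [0.6341, 0.0714, 0.1603]
tcp_rot: [-0.183, -3.133, 0.001]
wrist_force: [0.6, -0.7, -0.9]
width: -0.001
grip_force: 0.0
```

Call:
step_arm(series=[0,0,0.01,0,0,0,0.02,0,0,0,0.03,0,0,0,0.04,0,0,0,0.045,0,0,0,0.05,0])

```text
time: 10.68
tool_pos: [0.6399, 0.0871, 0.1216]
tcp_rot: [0.188, 3.125, 0.041]
wrist_force: [-7.0, 46.2, 27.4]
width: 0.003
grip_force: 29.4
```

```bash
sed -i 's/(.60,-.06,.05)/(.62,.0,.05)/g' g.py; python3 g.py g3
```

```text
[0.6399 0.0871 0.1216] [-7.0475 46.2475 27.412 ]
```

View pics/g3.png

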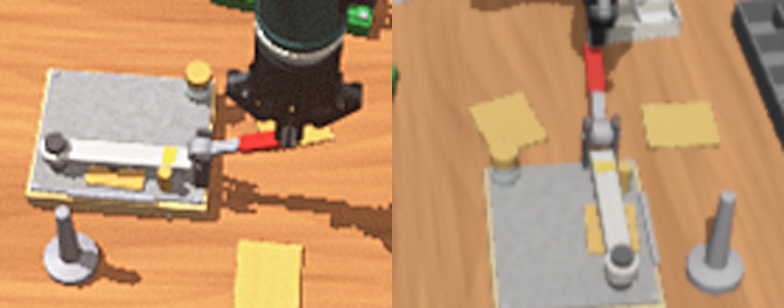

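The finger slipped outside the lever's tip and is being pushed outward. I lift clear and come back further in.

Call:
step_arm(series=[0,0.016,-0.005,0,0,0.03,-0.02,0,0,0.03,-0.06,0,0,0.03,-0.09,0,0,0,-0.1,0,0,-0.03,-0.1,0,0,-0.06,-0.1,0,0,-0.06,-0.1,0])

```text
time: 11.78
tool_pos: [0.6282, 0.0093, 0.2127]
tcp_rot: [0.189, 3.136, -0.001]
wrist_force: [-0.4, 0.6, 0.1]
width: 0.001
grip_force: 0.0
```

```bash
cat > l.py <<'E'
from h import *
np.set_printoptions(precision=3,suppress=True)
st=monitor.read_state();print(st["tool_pos"],st["tcp_rot"]);R=[]
for k in("lever_tip","lever_hinge","strap_end"):
    R=[]
    for c in("scene","side"):
        p=viewer.read_camera(c);q=viewer.spot_point(p,k)
        for r in q:
            x=atz(p,r["point"],.08)
            if x[0]>.5 : R.append(ray(p,r["point"]));print(k,c,np.round(r["score"],2),np.round(r["point"]));break
    if len(R)>1:print(tri(R))
E
python3 l.py
```

```text
[0.628 0.009 0.213] [ 0.189  3.136 -0.001]
lever_tip scene 0.34 [251. 272.]
lever_tip side 0.78 [315. 174.]
[ 0.69  -0.069  0.203]
lever_hinge scene 0.65 [297. 242.]
strap_end scene 0.72 [288. 245.]
strap_end side 0.67 [320. 224.]
[ 0.628 -0.029  0.055]
```

```bash
cat > l2.py <<'E'
from h import *
np.set_printoptions(precision=3,suppress=True)
p=viewer.read_camera("scene");q=viewer.read_camera("side")
print(tri([ray(p,(327,233)),ray(q,(318,170))]))
print(viewer.spot_point(p,"lever_tip"))
h=np.array([.633,0,.076]);y=np.array([.0737,.997,0])
for a in(.6,.7,.8,.9,1,1.1,1.2):
    X=h+.1*(np.sin(a)*y+np.cos(a)*np.array([0,0,1]));print(a,X,proj(p,X),proj(q,X))
u=270;cv2.imwrite("pics/l2.png",cv2.resize(np.hstack([p["image"][185:285,250:380,::-1],q["image"][130:230,260:390,::-1]]),None,fx=3,fy=3,interpolation=2))
E
python3 l2.py
```

```text
[0.642 0.077 0.156]
[{'point': [331.4, 239.8], 'score': 0.66}, {'point': [363.1, 158.2], 'score': 0.54}]
0.6 [0.637 0.056 0.159] [318.761 230.989] [317.274 174.03 ]
0.7 [0.638 0.064 0.152] [321.625 232.411] [316.845 173.807]
0.8 [0.638 0.072 0.146] [324.204 233.945] [316.438 173.946]
0.9 [0.639 0.078 0.138] [326.474 235.572] [316.057 174.435]
1 [0.639 0.084 0.13 ] [328.412 237.272] [315.705 175.262]
1.1 [0.64  0.089 0.121] [330.002 239.025] [315.383 176.409]
1.2 [0.64  0.093 0.112] [331.233 240.808] [315.095 177.859]
```

View pics/l2.png

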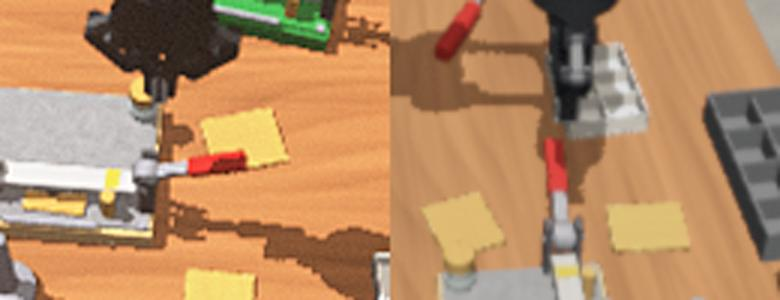

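The lever is now at about 1.1 rad: tip at (245,158) in the scene half and (553,143) in the side half. I come down 60 mm from the hinge, well inside the tip.

Call:
step_arm(series=[-0.004,0.05,0,0,-0.004,0.05,0.04,0,-0.004,0.05,0.075,0,-0.004,0.05,0.085,0,-0.004,0.05,0.095,0,-0.004,0.05,0.105,0,-0.004,0.05,0.112,0,-0.004,0.05,0.112,0])

```text
time: 13.52
tool_pos: [0.6389, 0.0611, 0.1009]
tcp_rot: [0.183, 3.135, 0.0]
wrist_force: [0.7, -0.2, 0.1]
width: 0.001
grip_force: 0.3
```

Call:
step_arm(series=[0,0,0.005,0,0,0,0.01,0,0,0,0.014,0,0,0,0.014,0])

```text
time: 14.02
tool_pos: [0.638, 0.061, 0.0858]
tcp_rot: [-0.183, -3.136, 0.001]
wrist_force: [0.9, 1.1, 2.4]
width: 0.001
grip_force: 1.0
```

```bash
python3 l2.py|head -2
```

```text
[0.642 0.077 0.156]
[{'point': [332.6, 244.6], 'score': 0.7}, {'point': [366.4, 155.8], 'score': 0.5}, {'point': [295.8, 242.5], 'score': 0.33}]
```

View pics/l2.png

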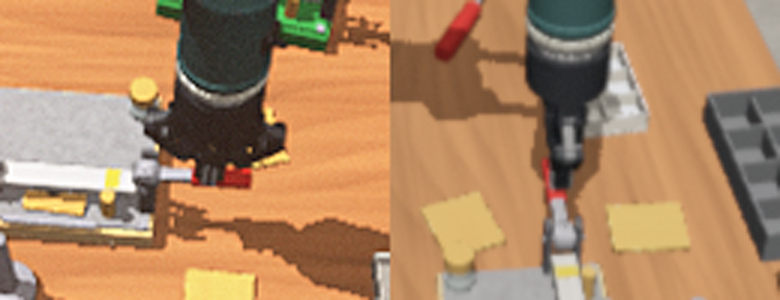

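The finger sits on the lever, which is nearly level, with its tip at (250,178). I press on until the force rises.

Call:
step_arm(series=[0,0,0.003,0,0,0,0.006,0,0,0,0.008,0,0,0,0.008,0])

```text
time: 14.68
tool_pos: [0.6381, 0.0612, 0.0816]
tcp_rot: [-0.183, -3.136, -0.0]
wrist_force: [-8.8, 1.7, 20.8]
width: 0.002
grip_force: 10.2
```

Call:
step_arm(series=[0,0,0.002,0,0,0,0.004,0,0,0,0.004,0])

```text
time: 15.05
tool_pos: [0.6382, 0.0613, 0.0812]
tcp_rot: [0.183, 3.136, 0.0]
wrist_force: [-16.4, 1.0, 37.1]
width: -0.004
grip_force: 18.8
```

Call:
step_arm(series=[0,0,-0.015,0,0,0,-0.05,0,0,0,-0.1,0,0.02,0,-0.15,0,0.04,-0.05,-0.2,0,0.06,-0.1,-0.24,0,0.06,-0.1,-0.24,0])

```text
time: 15.92
tool_pos: [0.5667, -0.0336, 0.3171]
tcp_rot: [0.187, 3.132, -0.002]
wrist_force: [0.6, 0.1, -0.9]
width: -0.004
grip_force: 0.0
```

```bash
python3 w.py 3 | grep -v '^ \['
```

```text
15.925 [ 0.567 -0.034  0.317] [-0.102  0.016  1.728 -0.001  1.394 -1.554] 
[[ 0.001  0.961  0.276  0.069]
strap_pivot 0.7 [183. 222.] [ 0.617 -0.145  0.054]
strap_pivot 0.33 [240. 179.] [ 0.575 -0.073  0.054]
strap_end 0.92 [285. 224.] [ 0.632 -0.029  0.054]
lever_hinge 0.74 [315. 225.] [0.63  0.003 0.076]
lever_tip 0.84 [405. 216.] [0.606 0.075 0.15 ]
blank_mid 0.84 [238. 218.] [ 0.626 -0.085  0.032]
blank_mid 0.75 [385. 129.] [0.542 0.093 0.032]
jar_mid 0.9 [299. 131.] [ 0.531 -0.003  0.051]
```

View pics/w3.png

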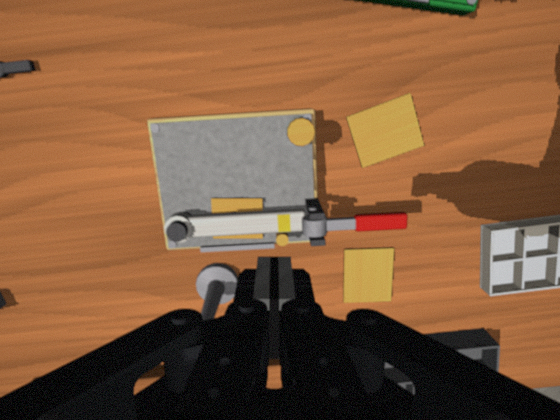

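The lever lies level, with its tip at (405,222). The strap is home with its end at the cam (315,222), the blank is in place at (238,218), and the arm is clear. I hand the job in.

```bash
python3 -c "
from workcell import job;print(job.finish_job())"
```

```text
the job is handed in; nothing more can be done
None
```

The job is handed in at about 16 s with no verdict returned: the last picture shows the strap home, the lever level and the blank in place, though the pad's press on the blank was not measured, and one lever push slipped off the tip before the second went all the way down.

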